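# Home the ring-clamp slide against its hidden stop

## Robot

A 6-joint arm with a two-finger parallel gripper is mounted at the origin on the work surface. World frame = base frame: x ahead of the robot, y to its left, z up, the work surface at z = 0. Lengths are in m, angles in rad, forces in N, time in s.
With the tool pointing down it reaches from about 0.25 to 0.725 m from the base axis. Payload 9.7 kg.
Tool frame: the origin (TCP) lies midway between the tips of the shut fingers; the grasp point (between the pads) lies 19 mm behind it; z points along the fingers, x is the direction in which the jaws open and shut, and the axes are right-handed (so a half turn about z gives the same grasp; the last joint's range is limited). The gripper opens to 85 mm and grips with 20 to 120 N. Pads are 22 mm wide; open, the fingers measure 114 mm over their backs; the gripper's body (76 mm by 85 mm) begins 54 mm behind the grasp point. The pads swing forward as they close: fully open they stand 13 mm farther back than shut.
Start: joints at [-1.126, 0.087, 0.176, 1.66, 0, 1.571], TCP at [0.237, -0.496, 0.203] pointing down, gripper open.
Joint ranges: [-3.13, 3.13], [-0.85, 1.81], [-1.15, 1.24], [-2.2, 2.28], [-1.44, 1.52], [-3.14, 3.14]. Speed limits (rad/s): [2.22, 2.22, 2.57, 3.14, 3.14, 3.14].

## Interface

Orientations are given as a unit quaternion [x, y, z, w].
In Python, from plant import telemetry, optics, hand_in gives the robot as it stands. The module is installed in compiled form; this text tells all that it offers.
- The arm moves only by the shell command python3 -m crank 'ROWS' [OPENING]. ROWS is JSON, a list of rows, each an object with "slide": the shift along the tool's x, y, z in m, a list of three; "yaw": the turn about the tool's z in rad. A call has exactly 8 rows; each row is the pose to reach, as a shift and turn from the pose measured when the call began, along the tool's axes at that moment; what a row does not reach only later rows make up. A row lasts 1/8 s, in which the tool goes at most 62.5 mm and 10.7 degrees, less where a joint would pass 70% of its speed; a pose out of reach is approached as far as the arm can. A call with a gripper value outside its range is refused whole. OPENING is the opening, from -1 (shut) to 1 (fully open), set as the call begins (- or left out, the last holds). The fingers move at their own pace and stop on an object; the grip force is fixed at half the most. Time passes only in rows, so rows that repeat a pose let the fingers close, or fill a call up. It gives the time, the measured TCP pose, the force and the opening at its end, in the units of the state.
- telemetry.get_state(): the state, without advancing time (a new reading comes with each control period).
- optics.camera(name): name is "scene" or "top"; returns the picture (384x512x3 uint8, red, green, blue); there is no depth.
- optics.camera_info(name): a dict with "fx", "fy", "cx", "cy" (pixels), "R" (3x3) and "t" (3): a world point X has camera coordinates R X + t. Camera axes: x right, y down, z forward; pixel columns grow to the right and rows downward; lengths in m; the calibration is good to about 2 mm. A picture is of the moment at which its call begins. camera_info takes no time and is no camera call.
- hand_in(): hands the job in, once; it reports no verdict.
The state is a dict: "time": time; "q": joint angles; "joint_velocities": joint speeds; "joint_torque": joint torques, N m; "tool_pos": TCP position; "orientation": TCP orientation; "contact_force": force on the tool from outside, world axes, zero at the start; "ft_torque": the same for the moment, N m; "opening": finger opening in m.
Only numpy, scipy, OpenCV 4.12 (cv2) and the standard library are available. Lean on these libraries where they do the work, as an engineer would, in place of code of your own. Each camera call takes 0.05 s, during which the arm holds its last target. There are 200 camera calls.

## Task

Take the tapper off its rest and, with its brass head on the red strike pad, nudge the ring-clamp slide along its bed in small gentle taps until its tongue is pressed firmly, but not hard, against the sprung stop hidden inside the black hood. Leave the slide resting against that stop and lay the tapper back in its rest the way it lay, touching the slide only with the tapper and leaving everything else on the bench alone.

Things in the scene. Friction and masses are not known exactly. Their poses are not given: they have to be found in the camera images.
- tapper: Tapping tool, 215 mm long, 150 g, balanced at its origin: square steel shaft 14 x 14 mm (x from -60 to +65), brass head at +x (22 mm diameter, flat end face at x = +90), wooden handle at -x (28 mm thick, to x = -125). Origin: middle of the shaft's underside; x along the tool to the head, z up; the tool's axis is at z = +7. Grip it across the shaft, within 25 mm of the origin.
- rest: Dark wooden tool rest fixed to the bench. Origin on the bench under its centre, x along it, z up. Base plate 120 x 60 x 6 mm; two saddles 12 mm thick at x = +45 and -45, floor at z = 24 mm, with cheeks 10 mm high leaving a gap 24 mm wide in y for the 14 mm shaft. The tapper lies in it with its origin at x = 0, y = 0, z = 24 mm, its head towards the rest's +x; there is room for the fingers between the saddles.
- bed: Fixed grey slide bed with two steel rails, 100 mm wide, x from -135 to +170 mm. Origin on the bench, z up, x along the slide's travel towards the hood. The carriage slides on its plate, z = 10 mm, between the rails (tops at z = 18 mm) with 1.5 mm play each side.
- hood: Black hood with a green block on its roof over the far end of the bed, 150 x 100 mm, roof top 68 mm above the bench (green block 16 mm more). Origin in the middle of its open mouth, 20 mm along the bed's x, x pointing into it. Inside, out of sight and at a place that differs each time, 10 to 60 mm from the mouth, is the stop: a damped sprung buffer, about 4 N per mm, bottoming after 7 mm. It belongs to the hood.
- carriage: The ring-clamp slide: loose aluminium block 55 x 46 x 46 mm with dark jaws holding a brass ring on top, and a tongue 30 mm wide and 30 mm high reaching from its front (x = +27.5) to x = +102.5 mm, which enters the hood. Origin: middle of the block's underside (on the bed's plate), x towards the hood. About 0.6 kg; sliding it takes 2 to 5 N and it stays where it is left. Starts with the tongue's end 0 to 15 mm outside the mouth; 10 to 75 mm of travel to the stop.
- pad (a point): Centre of the red strike pad, a 28 mm disc on the back of the carriage, 28.5 mm behind (-x) its origin and 28 mm above its underside (38 mm above the bench). Push here along the bed's x.
- head (a point): Centre of the flat end face of the tapper's brass head, 90 mm along the tapper's x from its origin, 7 mm above the shaft's underside.
- bench_block: Bystander, to be left alone (sizes in mm): square polished steel block, 60 x 60 x 22.
- ring_cone: Bystander, to be left alone (sizes in mm): wooden ring cone on a 50 foot, 92 tall, with a brass ring on it.
- jar: Bystander, to be left alone (sizes in mm): small jar with a yellow cap, 50 across, 50 tall.
- loupe: Bystander, to be left alone (sizes in mm): black loupe standing on end, 40 across, 38 tall.
- screwdriver: Bystander, to be left alone (sizes in mm): blue screwdriver lying down, 160 long (origin under its middle).
- dish: Bystander, to be left alone (sizes in mm): white ceramic dish, 70 across, 22 tall.
Not all that is in view belongs to the job. What is meant by the rest is not blue or orange, and is the smaller of those in its own colour.

How it is judged:
On the way, in this order (a step that is already met when the one before it is completed fails the run):
1. the tapper is lifted clear of its rest (z of tapper in the frame of rest above 0.05 m), for 0.1 s.
2. the tapper presses the carriage firmly (over 2 N) against the hidden stop (contact force between carriage and hood above 2 N and contact force between tapper and carriage above 0.3 N), for 0.05 s.
At the end, for the whole second after the job is handed in: The carriage stands still with its tongue still bearing on the sprung stop (over 0.3 N), and the tapper lies still and released in both saddles of its rest, head to the rest's +x, within 20 mm of its place and 0.2 rad of the rest's line, origin 20 to 28 mm above the bench (contact force between carriage and hood above 0.3 N and contact force between tapper and carriage below 0.1 N and linear speed of carriage below 0.01 m/s and horizontal distance between tapper and rest below 0.02 m and z of tapper in the frame of rest between 0.02 and 0.028 m and x of head in the frame of rest above 0.06 m and angle between the x axis of tapper and the x axis of rest, either way round below 0.2 rad and linear speed of tapper below 0.02 m/s); the robot touches nothing.
It fails at once if the carriage is driven against the stop with more than 13 N (contact force between carriage and hood above 13 N).
It fails at once if the carriage is knocked along faster than 0.15 m/s (linear speed of carriage above 0.15 m/s).
It fails at once if the arm or fingers touch the carriage (contact force between any of the fingers, the arm and carriage above 0.5 N).
It fails at once if a bystander is moved more than 20 mm (distance of any of bench_block, ring_cone, jar, loupe, screwdriver, dish from where it was at the start of the episode above 0.02 m).
It also fails if it takes over 61 s, if anything falls off the work surface, if the arm or the gripper's body presses on something with over 40 N, if the wrist force passes 120 N, or if a joint passes its speed limit or range.

## Working session

There is one attempt and no reset: what is moved stays moved. The work goes in short steps, Python scripts to look and compute and a shell command to move; the robot and the scene stay as the last step left them, time stands still between calls to the robot, and variables do not carry over. Pictures are saved under pics/ and viewed, on a budget of 10 in all, crops included, one or two more only if the job needs it, and the job is handed in when it is done.

```bash
mkdir -p pics
python3 - <<'E'
from plant import telemetry, optics
import cv2
print(telemetry.get_state())
for n in("scene","top"):
    print(n,optics.camera_info(n)); im=optics.camera(n)
    cv2.imwrite(f"pics/{n}0.png",im[:,:,::-1])
E
```

```text
{'time': 0.0, 'q': array([-1.12602159e+00,  8.74552896e-02,  1.75142052e-01,  1.65979975e+00,
        3.88559325e-06,  1.57081650e+00]), 'joint_velocities': array([ 3.63152148e-04,  1.47257465e-03,  4.35259380e-04,  1.82138702e-03,
       -5.03816812e-05, -1.28329914e-03]), 'joint_torque': array([ 1.25582017e-03, -5.20383167e+01,  4.64807475e+01,  1.61452655e-02,
        1.11858000e-05,  2.44199285e-06]), 'tool_pos': array([ 0.23652767, -0.49625068,  0.20258979]), 'orientation': array([ 8.45646411e-01, -5.33743116e-01, -5.55686253e-04, -3.53011873e-04]), 'contact_force': array([ 0.61578584, -0.94595153,  0.60814972]), 'ft_torque': array([ 0.00273136, -0.02446006,  0.01256208]), 'opening': 0.08540747901705531}
scene {'fx': 426.605808760904, 'fy': 426.605808760904, 'cx': 258.8547564074357, 'cy': 181.60135886507103, 'R': array([[-0.64309826,  0.76549   , -0.02120603],
       [ 0.4989098 ,  0.39781091, -0.76995811],
       [-0.58095924, -0.50573861, -0.63774196]]), 't': array([ 0.30053573, -0.25000729,  1.67223794])}
top {'fx': 407.6550635655591, 'fy': 407.6550635655591, 'cx': 259.8960328221944, 'cy': 192.9900729225813, 'R': array([[ 0.04584423, -0.99894753,  0.00146017],
       [-0.97495556, -0.04506152, -0.21778684],
       [ 0.21762343,  0.00856067, -0.97599527]]), 't': array([0.06317866, 0.54375003, 1.07704323])}
```

View pics/top0.png

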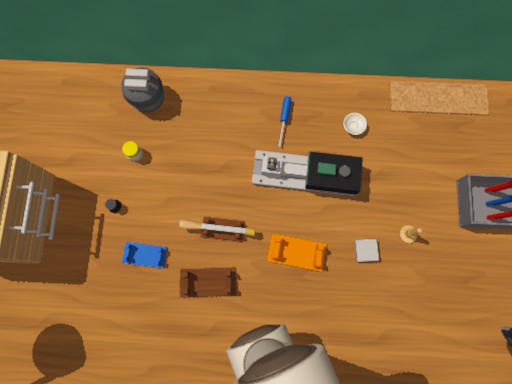

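View pics/scene0.png

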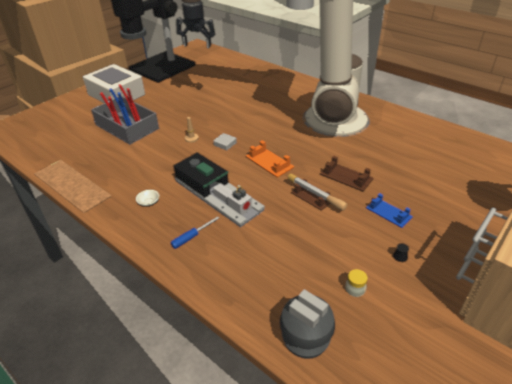

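```bash
cat > h.py <<'E'
import numpy as np, cv2
from plant import telemetry, optics
C={n:optics.camera_info(n) for n in("scene","top")}
def P(n):
    c=C[n]; K=np.array([[c['fx'],0,c['cx']],[0,c['fy'],c['cy']],[0,0,1]])
    return K@np.c_[c['R'],c['t']]
def proj(n,X):
    p=P(n)@np.r_[X,1]; return p[:2]/p[2]
def plane(n,uv,z):
    c=C[n]; d=c['R'].T@[(uv[0]-c['cx'])/c['fx'],(uv[1]-c['cy'])/c['fy'],1]; o=-c['R'].T@c['t']
    return o+d*(z-o[2])/d[2]
def tri(us,ut):
    X=cv2.triangulatePoints(P("scene"),P("top"),np.float64(us).reshape(2,1),np.float64(ut).reshape(2,1))[:,0]; X=X[:3]/X[3]
    return X, np.abs(proj("scene",X)-us).max()
E
python3 - <<'E'
import cv2,numpy as np
t=cv2.imread("pics/top0.png"); s=cv2.imread("pics/scene0.png")
def crop(im,x,y,w,h,k):
    c=cv2.resize(im[y:y+h,x:x+w],None,fx=k,fy=k,interpolation=cv2.INTER_CUBIC)
    for i in range(0,w,10): cv2.putText(c,str(x+i),(i*k,8),0,.3,(255,255,255)); cv2.line(c,(i*k,0),(i*k,c.shape[0]),(255,255,255) if i%50==0 else (160,160,160),1) if 0 else cv2.line(c,(i*k,10),(i*k,16),(0,255,0),1)
    for i in range(0,h,10): cv2.putText(c,str(y+i),(0,i*k+4),0,.3,(255,255,255)); cv2.line(c,(20,i*k),(26,i*k),(0,255,0),1)
    return c
a=crop(t,175,205,100,75,4);b=crop(t,245,135,100,75,4);c=crop(s,275,160,100,75,4);d=crop(s,170,150,100,75,4)
cv2.imwrite("pics/crops.png",np.vstack([np.hstack([a,b]),np.hstack([c,d])]))
E
```

```text
(no output)
```

View pics/crops.png

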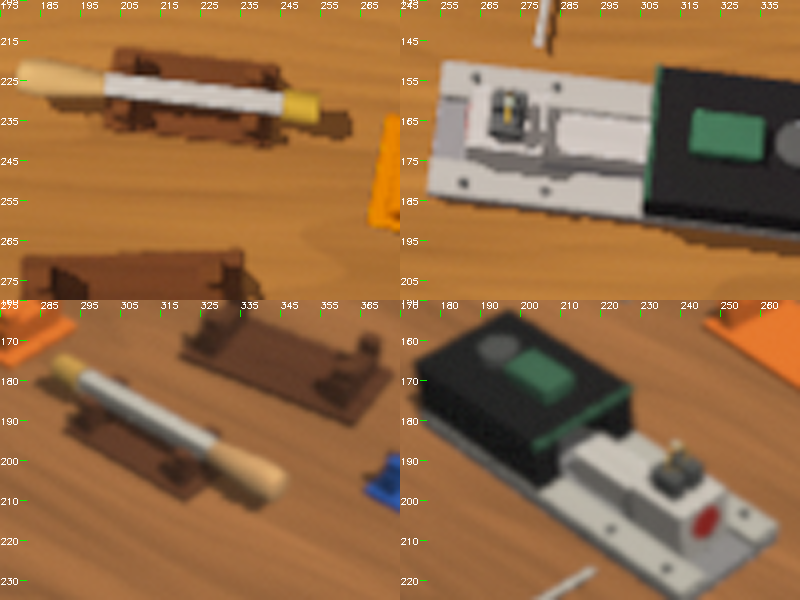

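Run:
```python
from h import *
np.set_printoptions(precision=4,suppress=True)
ims={n:cv2.imread(f"pics/{n}0.png") for n in C}
def m(n,lo,hi,x,y,w,h):
    k=cv2.inRange(cv2.cvtColor(ims[n],cv2.COLOR_BGR2HSV),lo,hi); z=k*0; z[y:y+h,x:x+w]=k[y:y+h,x:x+w]
    nn,l,s,c=cv2.connectedComponentsWithStats(z); i=1+np.argmax(s[1:,4]); 
    p=np.argwhere(l==i)[:,::-1].astype(np.float32); return p
def ends(p):
    (c,wh,a)=cv2.minAreaRect(p); mu=p.mean(0); u=np.linalg.svd(p-mu,full_matrices=False)[2][0]; u*=np.sign(u[0]); t=(p-mu)@u
    return mu,u,mu+u*t.min(),mu+u*t.max(),len(p),wh
st=ends(m("top",(0,0,110),(180,60,255),190,215,70,30)); ss=ends(m("scene",(0,0,90),(180,60,255),285,170,60,40))
print("shaft top",st);print("shaft scene",ss)
print("tri handle end",tri(ss[3],st[2]),"head end",tri(ss[2],st[3]),"mid",tri(ss[0],st[0]))
# whole tool: brass+wood+steel, top view ends by hand
for nm,a,b in(("handle tip",(275+283/4,160+185/4),(175+19/4,205+76/4)),("head tip",(275+58/4,160+63/4),(175+317/4,205+108/4))): print(nm,tri(a,b))
for z in(.031,.038): print("shaft@%g"%z,plane("top",st[2],z),plane("top",st[3],z))
pr=m("scene",(170,120,60),(180,255,255),235,190,30,30); pr2=m("scene",(0,120,60),(6,255,255),235,190,30,30) 
print("pad px",pr.mean(0),len(pr),len(pr2),"z.038",plane("scene",pr.mean(0),.038))
# bed corners in top
q=lambda x,y:(245+x/4,135+y/4)
for nm,c in dict(NL=(445,62),SL=(428,192),NR=(655,88),SR=(642,217)).items(): print(nm,plane("top",q(*c),.018))
# bed corners scene: near left end
r=lambda x,y:(170+(x-400)/4,150+(y-300)/4)
for nm,c in dict(SL=(777,530),NL=(688,598)).items(): print("scene",nm,plane("scene",r(*c),.018))
# green block
g=[m(n,(50,60,40),(90,255,255),*b).mean(0) for n,b in(("scene",(190,160,30,25)),("top",(315,160,25,20)))]
print("green",g,tri(*g))
# rest base corners scene/top by hand
for nm,c in dict(ul=(114,48),ur=(280,66),lr=(273,145),ll=(107,130)).items(): print("rest top",nm,plane("top",(175+c[0]/4,205+c[1]/4),.02))
```

```text
shaft top (array([222.9922, 228.0352], dtype=float32), array([0.9943, 0.1068], dtype=float32), array([200.8224, 225.6529], dtype=float32), array([244.8513, 230.384 ], dtype=float32), 256, (44.283050537109375, 5.852870941162109))
shaft scene (array([311.2812, 187.625 ], dtype=float32), array([0.8753, 0.4835], dtype=float32), array([295.1558, 178.718 ], dtype=float32), array([326.8699, 196.2355], dtype=float32), 192, (36.23314666748047, 5.8260345458984375))
tri handle end (array([0.4453, 0.2479, 0.0355]), np.float64(0.4842312674642244)) head end (array([0.4374, 0.1248, 0.0348]), np.float64(0.21421617524089243)) mid (array([0.4408, 0.1871, 0.0338]), np.float64(0.05145360250332942))
handle tip (array([0.4462, 0.3104, 0.0321]), np.float64(0.41147422565779834))
head tip (array([0.4339, 0.0992, 0.0318]), np.float64(0.06071562872193681))
shaft@0.031 [0.4451 0.2499 0.031 ] [0.4374 0.1256 0.031 ]
shaft@0.038 [0.4441 0.2489 0.038 ] [0.4366 0.1253 0.038 ]Traceback (most recent call last):
  File "<stdin>", line 17, in <module>
  File "<stdin>", line 6, in m
    return _wrapfunc(a, 'argmax', axis=axis, out=out, **kwds)
    return bound(*args, **kwds)
ValueError: attempt to get argmax of an empty sequence
```

Run:
```python
from h import *
np.set_printoptions(precision=4,suppress=True)
ims={n:cv2.imread(f"pics/{n}0.png") for n in C}
def m(n,f,x,y,w,h):
    b,g,r=[v.astype(int) for v in cv2.split(ims[n])]; k=f(r,g,b).astype(np.uint8); z=k*0; z[y:y+h,x:x+w]=k[y:y+h,x:x+w]
    nn,l,s,c=cv2.connectedComponentsWithStats(z); i=1+np.argmax(s[1:,4]); return np.argwhere(l==i)[:,::-1].astype(float)
pr=m("scene",lambda r,g,b:(r>90)&(g<80)&(b<80),235,190,30,30)
print("pad px",pr.mean(0),len(pr),"z.038",plane("scene",pr.mean(0),.038))
q=lambda x,y:(245+x/4,135+y/4)
for nm,c in dict(NL=(445,62),SL=(428,192),NR=(655,88),SR=(642,217)).items(): print(nm,plane("top",q(*c),.018))
r_=lambda x,y:(170+(x-400)/4,150+(y-300)/4)
for nm,c in dict(SL=(777,530),NL=(688,598)).items(): print("scene",nm,plane("scene",r_(*c),.018))
print("block back top corners: top", [plane("top",q(*c),.056) for c in((470,90),(463,152))])
gr=lambda r,g,b:(g>r+20)&(g>b)
g=[m("scene",gr,190,155,30,25).mean(0),m("top",gr,315,155,25,25).mean(0)]
print("green",g,tri(*g))
for nm,c in dict(ul=(114,48),ur=(280,66),lr=(273,145),ll=(107,130)).items(): print("rest top",nm,plane("top",(175+c[0]/4,205+c[1]/4),.02))
```

```text
pad px [246.1935 205.1935] 31 z.038 [0.6274 0.0875 0.038 ]
NL [ 0.6917 -0.1909  0.018 ]
SL [ 0.5918 -0.178   0.018 ]
NR [ 0.6787 -0.3458  0.018 ]
SR [ 0.5802 -0.333   0.018 ]
scene SL [0.5858 0.1208 0.018 ]
scene NL [0.6794 0.1164 0.018 ]
block back top corners: top [array([ 0.6584, -0.1997,  0.056 ]), array([ 0.6122, -0.1944,  0.056 ])]
green [array([204.9225, 168.1705]), array([326.3155, 168.2961])] (array([ 0.614 , -0.0924,  0.0794]), np.float64(0.290221537577537))
rest top ul [0.4717 0.2459 0.02  ]
rest top ur [0.4642 0.127  0.02  ]
rest top lr [0.408  0.1289 0.02  ]
rest top ll [0.4131 0.2464 0.02  ]
```

Run:
```python
from h import *
np.set_printoptions(precision=4,suppress=True)
q=lambda x,y:(145+x/4,135+y/4)
for nm,c in dict(NL=(445,62),SL=(428,192),NR=(655,88),SR=(642,217)).items(): print(nm,plane("top",q(*c),.018))
print("block back top corners: top", [plane("top",q(*c),.056) for c in((470,90),(463,152))])
# fit edges of bed by gradient along columns in top view
g=cv2.cvtColor(cv2.imread("pics/top0.png"),cv2.COLOR_BGR2HSV)[:,:,1].astype(float)
N=[];S=[]
for x in range(260,304):
    c=g[:,x]; thr=90
    i=next(i for i in range(140,170) if c[i]<thr); N.append((x,i-1+(c[i-1]-thr)/(c[i-1]-c[i])))
    i=next(i for i in range(200,170,-1) if c[i]<thr); S.append((x,i+1-(c[i+1]-thr)/(c[i+1]-c[i])))
for nm,E in(("N",N),("S",S)):
    for z in (.018,.0):
        W=np.array([plane("top",e,z)[:2] for e in E]); k=np.polyfit(W[:,1],W[:,0],1); r=W[:,0]-np.polyval(k,W[:,1])
        print(nm,z,k,"rms",r.std(),"x@y=.08",np.polyval(k,.08),W[[0,-1],1])
```

```text
NL [0.678  0.1052 0.018 ]
SL [0.5783 0.1128 0.018 ]
NR [ 0.665  -0.0506  0.018 ]
SR [ 0.5668 -0.0431  0.018 ]
block back top corners: top [array([0.6452, 0.0855, 0.056 ]), array([0.5991, 0.0884, 0.056 ])]
N 0.018 [0.1268 0.6784] rms 0.03348404306834041 x@y=.08 0.6885481178220497 [ 0.0942 -0.0335]
N 0.0 [0.1268 0.6846] rms 0.034007450033936036 x@y=.08 0.6947303670830142 [ 0.0944 -0.0353]
S 0.018 [0.0746 0.5675] rms 0.0001913547129500828 x@y=.08 0.5734261406060797 [ 0.0893 -0.0359]
S 0.0 [0.0746 0.5718] rms 0.00019434588069686392 x@y=.08 0.5778101685766628 [ 0.0895 -0.0377]
```

```bash
python3 -m crank '[{"slide":[-0.041,-0.037,0],"yaw":-0.133},{"slide":[-0.082,-0.074,0],"yaw":-0.266},{"slide":[-0.123,-0.111,0],"yaw":-0.4},{"slide":[-0.164,-0.148,0],"yaw":-0.533},{"slide":[-0.205,-0.185,0],"yaw":-0.666},{"slide":[-0.246,-0.222,0],"yaw":-0.8},{"slide":[-0.287,-0.259,0],"yaw":-0.933},{"slide":[-0.328,-0.296,0],"yaw":-1.066}]' 1
cat >> h.py <<'E'
from scipy.spatial.transform import Rotation as Ro
def need(p,ang):
    """tool-frame slide and yaw to world TCP p with tool x at world angle ang"""
    s=telemetry.get_state(); R=Ro.from_quat(s['orientation']).as_matrix(); a=np.arctan2(R[1,0],R[0,0])
    print("t",round(s['time'],2),"tcp",s['tool_pos'].round(4),"ang",a.round(4),"tilt",R[:2,2].round(4),"F",s['contact_force'].round(2),"open",s['opening'].round(4))
    print("slide",(R.T@(np.array(p)-s['tool_pos'])).round(4),"yaw",round(a*1-ang,4))
E
python3 -c "
from h import *
need([.441,.1896,.10],-.06)"
```

```text
time: 1.1
tool_pos: [0.3627, -0.0711, 0.203]
orientation: [1.0, -0.028, -0.0, -0.001]
contact_force: [1.4, 0.1, -0.2]
opening: 0.0854Traceback (most recent call last):
  File "<string>", line 3, in <module>
    need([.441,.1896,.10],-.06)
    ~~~~^^^^^^^^^^^^^^^^^^^^^^^
  File "h.py", line 19, in need
    print("t",round(s['time'],2),"tcp",s['tool_pos'].round(4),"ang",a.round(4),"tilt",R[:2,2].round(4),"F",s['contact_force'].round(2),"open",s['opening'].round(4))
                                                                                                                                              ^^^^^^^^^^^^^^^^^^
AttributeError: 'float' object has no attribute 'round'
```

```bash
sed -i "s/s\['opening'\].round(4)/round(s['opening'],4)/" h.py
python3 -m crank '[{"slide":[0.011,-0.045,0.01]},{"slide":[0.022,-0.09,0.02]},{"slide":[0.033,-0.135,0.04]},{"slide":[0.044,-0.18,0.06]},{"slide":[0.055,-0.225,0.08]},{"slide":[0.064,-0.265,0.1]},{"slide":[0.064,-0.265,0.103]},{"slide":[0.064,-0.265,0.103]}]' 1
python3 - <<'E'
from h import *
need([.441,.1896,.014],-.06)
t=optics.camera("top")[:,:,::-1]; s=optics.camera("scene")[:,:,::-1]
r=lambda im,x,y,w,h,k:cv2.resize(im[y:y+h,x:x+w],None,fx=k,fy=k,interpolation=cv2.INTER_CUBIC)
cv2.imwrite("pics/above.png",np.hstack([r(t,170,180,100,100,4),r(s,270,130,100,100,4)]))
E
```

```text
t 1.1 tcp [ 0.3627 -0.0711  0.203 ] ang -0.0559 tilt [-0.0002  0.001 ] F [ 1.42  0.06 -0.23] open 0.0854
slide [ 0.0637 -0.2645  0.1892] yaw 0.0041validation failed for argument at $[0]...
```

View pics/above.png

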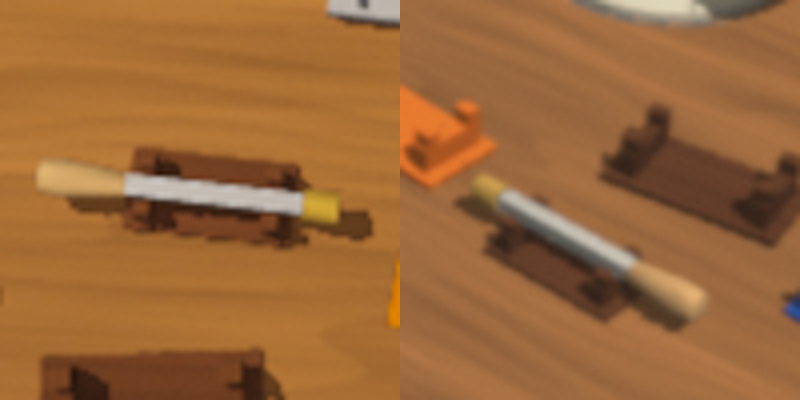

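The move was refused because rows need a yaw entry; the picture shows the tapper untouched (4 pictures used). I'll repeat it with yaw.

```bash
python3 -m crank '[{"slide":[0.011,-0.045,0.01],"yaw":0},{"slide":[0.022,-0.09,0.02],"yaw":0},{"slide":[0.033,-0.135,0.04],"yaw":0},{"slide":[0.044,-0.18,0.06],"yaw":0},{"slide":[0.055,-0.225,0.08],"yaw":0},{"slide":[0.064,-0.265,0.1],"yaw":0},{"slide":[0.064,-0.265,0.103],"yaw":0},{"slide":[0.064,-0.265,0.103],"yaw":0}]' 1
python3 - <<'E'
from h import *
need([.441,.1896,.014],-.06)
t=optics.camera("top")[:,:,::-1]; s=optics.camera("scene")[:,:,::-1]
r=lambda im,x,y,w,h,k:cv2.resize(im[y:y+h,x:x+w],None,fx=k,fy=k,interpolation=cv2.INTER_CUBIC)
cv2.imwrite("pics/above1.png",np.hstack([r(t,170,180,100,100,4),r(s,270,130,100,100,4)]))
E
```

```text
time: 2.2
tool_pos: [0.4401, 0.1924, 0.1001]
orientation: [1.0, -0.025, -0.001, -0.001]
contact_force: [0.1, -0.0, 1.0]
opening: 0.0853
t 2.2 tcp [0.4401 0.1924 0.1001] ang -0.0501 tilt [-0.0015  0.0013] F [ 0.08 -0.03  0.95] open 0.0853
slide [0.0012 0.0028 0.0861] yaw 0.0099
```

View pics/above1.png

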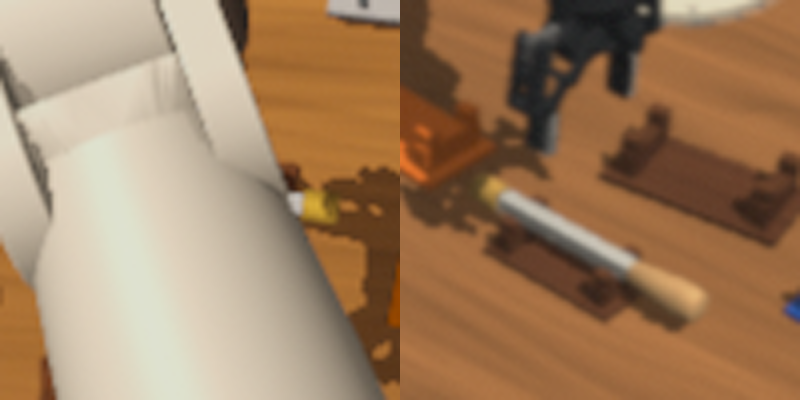

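```bash
python3 -m crank '[{"slide":[0.001,0.003,0.02],"yaw":0.01},{"slide":[0.001,0.003,0.04],"yaw":0.01},{"slide":[0.001,0.003,0.06],"yaw":0.01},{"slide":[0.001,0.003,0.075],"yaw":0.01},{"slide":[0.001,0.003,0.086],"yaw":0.01},{"slide":[0.001,0.003,0.086],"yaw":0.01},{"slide":[0.001,0.003,0.086],"yaw":0.01},{"slide":[0.001,0.003,0.086],"yaw":0.01}]' 1 && python3 -m crank '[{"slide":[0,0,0],"yaw":0},{"slide":[0,0,0],"yaw":0},{"slide":[0,0,0],"yaw":0},{"slide":[0,0,0],"yaw":0},{"slide":[0,0,0],"yaw":0},{"slide":[0,0,0],"yaw":0},{"slide":[0,0,0],"yaw":0},{"slide":[0,0,0],"yaw":0}]' -1
python3 -c "
from h import *
need([.441,.1896,.014],-.06)"
```

```text
time: 3.3
tool_pos: [0.4418, 0.1896, 0.0156]
orientation: [1.0, -0.03, 0.0, -0.001]
contact_force: [0.0, 0.1, 0.2]
opening: 0.0854
time: 4.3
tool_pos: [0.4418, 0.1896, 0.0156]
orientation: [1.0, -0.03, 0.0, -0.001]
contact_force: [-0.3, 0.4, -0.2]
opening: -0.0001
t 4.3 tcp [0.4418 0.1896 0.0156] ang -0.0609 tilt [0.0011 0.0026] F [-0.31  0.39 -0.18] open -0.0001
slide [-0.0008  0.      0.0016] yaw -0.0009
```

Run:
```python
from h import *
t=optics.camera("top")[:,:,::-1]; s=optics.camera("scene")[:,:,::-1]
r=lambda im,x,y,w,h,k:cv2.resize(im[y:y+h,x:x+w],None,fx=k,fy=k,interpolation=cv2.INTER_CUBIC)
cv2.imwrite("pics/grip.png",np.hstack([r(t,170,180,100,100,4),r(s,270,130,100,100,4)]))
```

```text
(no output)
```

View pics/grip.png

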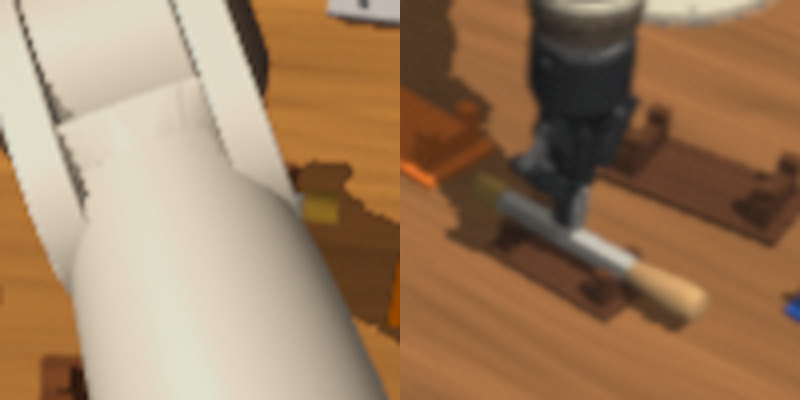

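Run:
```python
from h import *
X=np.array([.4418,.1896,.0156])
f=lambda u:(400+(u[0]-270)*4,(u[1]-130)*4)
for d in ([0,0,0],[0,0,.019],[0,0,.0224],[0,0,.04]): print(d,f(proj("scene",X+d)))
for v in([.441,.1896,.031],[.437,.1252,.031],[.4444,.249,.031]): print(v,f(proj("scene",v)))
print(telemetry.get_state()['opening'])
```

```text
[0, 0, 0] (np.float64(565.4703964014648), np.float64(250.4748590186257))
[0, 0, 0.019] (np.float64(566.901998601654), np.float64(231.64832186646993))
[0, 0, 0.0224] (np.float64(567.1610050628208), np.float64(228.24221173115302))
[0, 0, 0.04] (np.float64(568.5157263485535), np.float64(210.42671060012128))
[0.441, 0.1896, 0.031] (np.float64(567.2283358818536), np.float64(234.7083427321828))
[0.437, 0.1252, 0.031] (np.float64(501.98038372873634), np.float64(198.6782701271394))
[0.4444, 0.249, 0.031] (np.float64(630.8075728611655), np.float64(269.4961353361956))
0.0001606415239244845
```

Run:
```python
from h import *
f=lambda u:(round(400+(u[0]-270)*4),round((u[1]-130)*4))
X=np.array([.4401,.1924,.1001])
for dx in(-.05,-.043,.043,.05):
  for dz in (0,.013,.04): print(dx,dz,f(proj("scene",X+[dx,0,dz])))
s=cv2.imread("pics/grip.png")[100:300,400:800]
t=cv2.imread("pics/above1.png")[0:200,400:800]
cv2.imwrite("pics/z.png",cv2.resize(np.vstack([s[50:,100:300],t[:,100:300]]),None,fx=1.7,fy=1.7,interpolation=cv2.INTER_CUBIC))
```

```text
-0.05 0 (614, 132)
-0.05 0.013 (616, 118)
-0.05 0.04 (618, 89)
-0.043 0 (609, 137)
-0.043 0.013 (610, 123)
-0.043 0.04 (613, 93)
0.043 0 (543, 193)
0.043 0.013 (544, 179)
0.043 0.04 (545, 149)
0.05 0 (537, 198)
0.05 0.013 (538, 184)
0.05 0.04 (540, 154)
```

View pics/z.png

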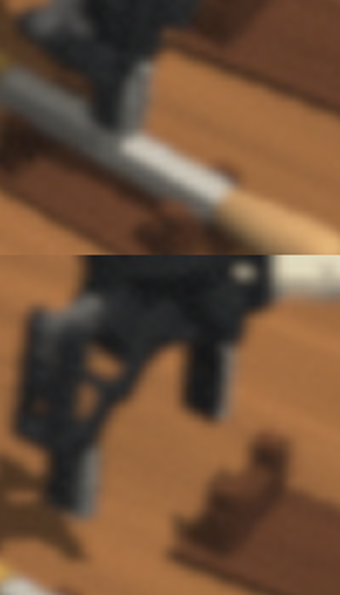

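Pictures 6–7: the shut fingers end at about the shaft's top, crop row 228, while the TCP reading would put them at row 250. The tips therefore stand about 22 mm higher than the state says. The picture before the descent, with the gripper open, shows about the same offset. I'll trust the images, open, go 22 mm lower and close gently.

```bash
python3 -m crank '[{"slide":[0,0,0],"yaw":0},{"slide":[0,0,0],"yaw":0},{"slide":[0,0,0],"yaw":0},{"slide":[0,0,0],"yaw":0},{"slide":[0,0,0.005],"yaw":0},{"slide":[0,0,0.012],"yaw":0},{"slide":[0,0,0.018],"yaw":0},{"slide":[0,0,0.022],"yaw":0}]' 1 && python3 -m crank '[{"slide":[0,0,0],"yaw":0},{"slide":[0,0,0],"yaw":0},{"slide":[0,0,0],"yaw":0},{"slide":[0,0,0],"yaw":0},{"slide":[0,0,0],"yaw":0},{"slide":[0,0,0],"yaw":0},{"slide":[0,0,0],"yaw":0},{"slide":[0,0,0],"yaw":0}]' -1
python3 -c "
from h import *
need([.441,.1896,.014],-.06)"
```

```text
time: 5.4
tool_pos: [0.4415, 0.1895, -0.0071]
orientation: [1.0, -0.03, 0.0, -0.001]
contact_force: [-1.2, -0.0, 0.0]
opening: 0.0855
time: 6.4
tool_pos: [0.4418, 0.1896, -0.0067]
orientation: [1.0, -0.03, 0.0, -0.001]
contact_force: [-0.4, 0.3, 4.9]
opening: 0.0126
t 6.4 tcp [ 0.4418  0.1896 -0.0067] ang -0.0609 tilt [0.001  0.0026] F [-0.42  0.28  4.89] open 0.0126
slide [-0.0008  0.     -0.0207] yaw -0.0009
```

```bash
python3 -m crank '[{"slide":[0,0,-0.005],"yaw":0},{"slide":[0,0,-0.015],"yaw":0},{"slide":[0,0,-0.03],"yaw":0},{"slide":[0,0,-0.045],"yaw":0},{"slide":[0,0,-0.06],"yaw":0},{"slide":[0,0,-0.07],"yaw":0},{"slide":[0,0,-0.07],"yaw":0},{"slide":[0,0,-0.07],"yaw":0}]' && python3 -m crank '[{"slide":[0.02,-0.001,0],"yaw":0.016},{"slide":[0.05,-0.003,0],"yaw":0.016},{"slide":[0.08,-0.005,0],"yaw":0.016},{"slide":[0.11,-0.007,0],"yaw":0.016},{"slide":[0.14,-0.01,0],"yaw":0.016},{"slide":[0.17,-0.015,0],"yaw":0.016},{"slide":[0.192,-0.019,0],"yaw":0.016},{"slide":[0.192,-0.019,0],"yaw":0.016}]'
python3 - <<'E'
from h import *
need([.634,.197,.003],-.077)
t=optics.camera("top")[:,:,::-1]; s=optics.camera("scene")[:,:,::-1]
cv2.imwrite("pics/t5.png",t);cv2.imwrite("pics/s5.png",s)
r=lambda im,x,y,w,h,k:cv2.resize(im[y:y+h,x:x+w],None,fx=k,fy=k,interpolation=cv2.INTER_CUBIC)
cv2.imwrite("pics/lift.png",np.hstack([r(t,190,110,100,140,4),r(s,210,150,100,140,4)]))
E
```

```text
time: 7.4
tool_pos: [0.4415, 0.1893, 0.0628]
orientation: [1.0, -0.03, 0.0, -0.001]
contact_force: [0.3, 0.1, -1.9]
opening: 0.0128
time: 8.4
tool_pos: [0.6347, 0.1964, 0.0612]
orientation: [0.999, -0.039, -0.001, -0.001]
contact_force: [-0.5, -0.1, -1.2]
opening: 0.0125
t 8.4 tcp [0.6347 0.1964 0.0612] ang -0.0774 tilt [-0.0015  0.0017] F [-0.5  -0.14 -1.23] open 0.0125
slide [-0.0006 -0.0004  0.0582] yaw -0.0004
```

View pics/lift.png

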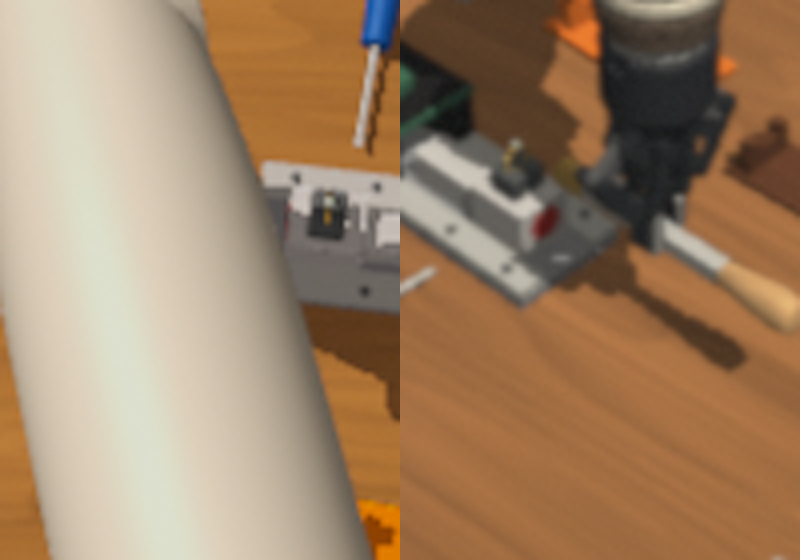

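Run:
```python
from h import *
f=lambda u:(round(400+(u[0]-210)*4),round((u[1]-150)*4))
o=np.array([.6347,.1964,.0989]); b=np.array([-.0773,-.997,0])
for k in(.09,.077,.065,0,-.06,-.125): print(k,f(proj("scene",o+b*k)), "z-.02",f(proj("scene",o+b*k-[0,0,.02])))
```

```text
0.09 (562, 169) z-.02 (563, 190)
0.077 (575, 177) z-.02 (576, 198)
0.065 (587, 185) z-.02 (588, 206)
0 (656, 229) z-.02 (656, 251)
-0.06 (724, 272) z-.02 (723, 294)
-0.125 (802, 322) z-.02 (800, 344)
```

```bash
python3 -m crank '[{"slide":[-0.001,0,0.012],"yaw":0},{"slide":[-0.001,0,0.027],"yaw":0},{"slide":[-0.001,0,0.042],"yaw":0},{"slide":[-0.001,0,0.054],"yaw":0},{"slide":[-0.001,0,0.059],"yaw":0},{"slide":[-0.001,0.004,0.059],"yaw":0},{"slide":[-0.001,0.008,0.059],"yaw":0},{"slide":[-0.001,0.01,0.059],"yaw":0}]' && python3 -m crank '[{"slide":[0,0.002,0],"yaw":0},{"slide":[0,0.004,0],"yaw":0},{"slide":[0,0.006,0],"yaw":0},{"slide":[0,0.008,0],"yaw":0},{"slide":[0,0.01,0],"yaw":0},{"slide":[0,0.012,0],"yaw":0},{"slide":[0,0.014,0],"yaw":0},{"slide":[0,0.015,0],"yaw":0}]'
python3 - <<'E'
from h import *
need([.634-.09*.0773,.197,.003],-.077)
t=optics.camera("top")[:,:,::-1]; s=optics.camera("scene")[:,:,::-1]
cv2.imwrite("pics/t6.png",t);cv2.imwrite("pics/s6.png",s)
r=lambda im,x,y,w,h,k:cv2.resize(im[y:y+h,x:x+w],None,fx=k,fy=k,interpolation=cv2.INTER_CUBIC)
cv2.imwrite("pics/c6.png",np.hstack([r(t,240,130,80,80,5),r(s,190,160,80,80,5)]))
E
```

```text
time: 9.5
tool_pos: [0.632, 0.1863, 0.0035]
orientation: [0.999, -0.039, -0.0, -0.001]
contact_force: [0.8, 0.0, -1.6]
opening: 0.0127
time: 10.5
tool_pos: [0.6309, 0.1713, 0.0036]
orientation: [0.999, -0.039, -0.0, -0.001]
contact_force: [0.1, 3.7, -0.7]
opening: 0.0127
t 10.5 tcp [0.6309 0.1713 0.0036] ang -0.0773 tilt [-0.0005  0.0022] F [ 0.11  3.65 -0.69] open 0.0127
slide [-0.0058 -0.0253  0.0006] yaw -0.0003
```

View pics/c6.png

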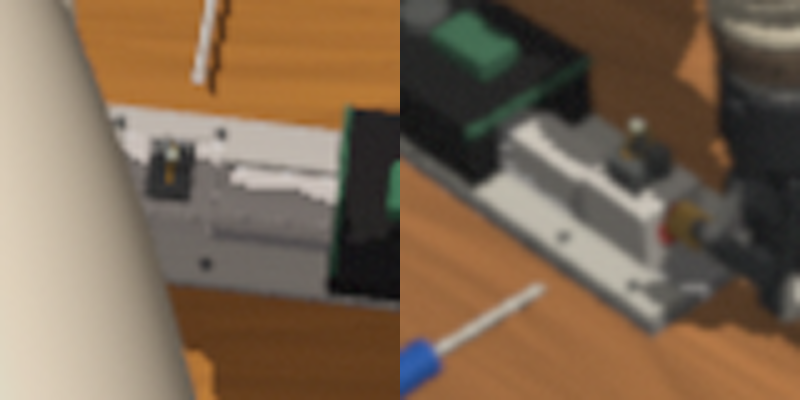

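```bash
python3 -m crank '[{"slide":[0,0.0005,0],"yaw":0},{"slide":[0,0.001,0],"yaw":0},{"slide":[0,0.0015,0],"yaw":0},{"slide":[0,0.002,0],"yaw":0},{"slide":[0,0.0025,0],"yaw":0},{"slide":[0,0.003,0],"yaw":0},{"slide":[0,0.003,0],"yaw":0},{"slide":[0,0.003,0],"yaw":0}]'
python3 - <<'E'
from h import *
# travel so far, from the ring's jaws (dark) in the top view
for n in("pics/top0.png","pics/t6.png"):
    g=cv2.imread(n)[150:180,262:285].max(2); m=g<90
    print(n,m.sum(),[float(v.mean()) for v in np.nonzero(m)])
E
```

```text
time: 11.6
tool_pos: [0.6306, 0.1681, 0.0035]
orientation: [0.999, -0.039, -0.0, -0.001]
contact_force: [0.4, 3.2, -1.4]
opening: 0.0124
pics/top0.png 48 [15.708333333333334, 11.5625]
pics/t6.png 90 [15.311111111111112, 12.11111111111111]
```

```bash
cat > ok.py <<'E'
from plant import telemetry
import sys
s=telemetry.get_state(); sys.exit(s['contact_force'][1]>5.2)
E
python3 -m crank '[{"slide":[0,0.0005,0],"yaw":0},{"slide":[0,0.001,0],"yaw":0},{"slide":[0,0.0015,0],"yaw":0},{"slide":[0,0.002,0],"yaw":0},{"slide":[0,0.0022,0],"yaw":0},{"slide":[0,0.0022,0],"yaw":0},{"slide":[0,0.0022,0],"yaw":0},{"slide":[0,0.0022,0],"yaw":0}]' && python3 ok.py &&
python3 -m crank '[{"slide":[0,0.0005,0],"yaw":0},{"slide":[0,0.001,0],"yaw":0},{"slide":[0,0.0015,0],"yaw":0},{"slide":[0,0.002,0],"yaw":0},{"slide":[0,0.0022,0],"yaw":0},{"slide":[0,0.0022,0],"yaw":0},{"slide":[0,0.0022,0],"yaw":0},{"slide":[0,0.0022,0],"yaw":0}]' && python3 ok.py &&
python3 -m crank '[{"slide":[0,0.0005,0],"yaw":0},{"slide":[0,0.001,0],"yaw":0},{"slide":[0,0.0015,0],"yaw":0},{"slide":[0,0.002,0],"yaw":0},{"slide":[0,0.0022,0],"yaw":0},{"slide":[0,0.0022,0],"yaw":0},{"slide":[0,0.0022,0],"yaw":0},{"slide":[0,0.0022,0],"yaw":0}]' && python3 ok.py && echo free
```

```text
time: 12.6
tool_pos: [0.6305, 0.1659, 0.0035]
orientation: [0.999, -0.039, -0.0, -0.001]
contact_force: [-0.3, 2.9, -1.4]
opening: 0.0124False
```

```bash
sed -i "s/sys.exit(\(.*\))$/sys.exit(int(\1))/" ok.py
python3 -m crank '[{"slide":[0,0.0005,0],"yaw":0},{"slide":[0,0.001,0],"yaw":0},{"slide":[0,0.0015,0],"yaw":0},{"slide":[0,0.002,0],"yaw":0},{"slide":[0,0.0022,0],"yaw":0},{"slide":[0,0.0022,0],"yaw":0},{"slide":[0,0.0022,0],"yaw":0},{"slide":[0,0.0022,0],"yaw":0}]' && python3 ok.py &&
python3 -m crank '[{"slide":[0,0.0005,0],"yaw":0},{"slide":[0,0.001,0],"yaw":0},{"slide":[0,0.0015,0],"yaw":0},{"slide":[0,0.002,0],"yaw":0},{"slide":[0,0.0022,0],"yaw":0},{"slide":[0,0.0022,0],"yaw":0},{"slide":[0,0.0022,0],"yaw":0},{"slide":[0,0.0022,0],"yaw":0}]' && python3 ok.py &&
python3 -m crank '[{"slide":[0,0.0005,0],"yaw":0},{"slide":[0,0.001,0],"yaw":0},{"slide":[0,0.0015,0],"yaw":0},{"slide":[0,0.002,0],"yaw":0},{"slide":[0,0.0022,0],"yaw":0},{"slide":[0,0.0022,0],"yaw":0},{"slide":[0,0.0022,0],"yaw":0},{"slide":[0,0.0022,0],"yaw":0}]' && python3 ok.py && echo free
```

```text
time: 13.6
tool_pos: [0.6303, 0.1636, 0.0035]
orientation: [0.999, -0.039, -0.0, -0.001]
contact_force: [1.2, 2.5, -1.6]
opening: 0.0125
time: 14.6
tool_pos: [0.6301, 0.1614, 0.0035]
orientation: [0.999, -0.039, -0.0, -0.001]
contact_force: [0.0, 2.7, -1.8]
opening: 0.012
time: 15.6
tool_pos: [0.6299, 0.1591, 0.0035]
orientation: [0.999, -0.039, -0.0, -0.001]
contact_force: [-0.9, 2.3, -2.5]
opening: 0.0125
free
```

```bash
python3 -m crank '[{"slide":[0,0.0005,0],"yaw":0},{"slide":[0,0.001,0],"yaw":0},{"slide":[0,0.0015,0],"yaw":0},{"slide":[0,0.002,0],"yaw":0},{"slide":[0,0.0024,0],"yaw":0},{"slide":[0,0.0024,0],"yaw":0},{"slide":[0,0.0024,0],"yaw":0},{"slide":[0,0.0024,0],"yaw":0}]' && python3 ok.py &&
python3 -m crank '[{"slide":[0,0.0005,0],"yaw":0},{"slide":[0,0.001,0],"yaw":0},{"slide":[0,0.0015,0],"yaw":0},{"slide":[0,0.002,0],"yaw":0},{"slide":[0,0.0024,0],"yaw":0},{"slide":[0,0.0024,0],"yaw":0},{"slide":[0,0.0024,0],"yaw":0},{"slide":[0,0.0024,0],"yaw":0}]' && python3 ok.py &&
python3 -m crank '[{"slide":[0,0.0005,0],"yaw":0},{"slide":[0,0.001,0],"yaw":0},{"slide":[0,0.0015,0],"yaw":0},{"slide":[0,0.002,0],"yaw":0},{"slide":[0,0.0024,0],"yaw":0},{"slide":[0,0.0024,0],"yaw":0},{"slide":[0,0.0024,0],"yaw":0},{"slide":[0,0.0024,0],"yaw":0}]' && python3 ok.py &&
python3 -m crank '[{"slide":[0,0.0005,0],"yaw":0},{"slide":[0,0.001,0],"yaw":0},{"slide":[0,0.0015,0],"yaw":0},{"slide":[0,0.002,0],"yaw":0},{"slide":[0,0.0024,0],"yaw":0},{"slide":[0,0.0024,0],"yaw":0},{"slide":[0,0.0024,0],"yaw":0},{"slide":[0,0.0024,0],"yaw":0}]' && python3 ok.py &&
python3 -m crank '[{"slide":[0,0.0005,0],"yaw":0},{"slide":[0,0.001,0],"yaw":0},{"slide":[0,0.0015,0],"yaw":0},{"slide":[0,0.002,0],"yaw":0},{"slide":[0,0.0024,0],"yaw":0},{"slide":[0,0.0024,0],"yaw":0},{"slide":[0,0.0024,0],"yaw":0},{"slide":[0,0.0024,0],"yaw":0}]' && python3 ok.py && echo free
```

```text
time: 16.6
tool_pos: [0.6298, 0.1567, 0.0035]
orientation: [0.999, -0.039, -0.0, -0.001]
contact_force: [0.3, 2.4, -1.3]
opening: 0.0124
time: 17.6
tool_pos: [0.6296, 0.1542, 0.0034]
orientation: [0.999, -0.039, -0.0, -0.001]
contact_force: [0.3, 2.1, -2.1]
opening: 0.0125
time: 18.6
tool_pos: [0.6294, 0.1517, 0.0034]
orientation: [0.999, -0.039, -0.0, -0.0]
contact_force: [0.1, 2.1, -1.7]
opening: 0.0129
time: 19.6
tool_pos: [0.6292, 0.1493, 0.0034]
orientation: [0.999, -0.039, -0.0, -0.0]
contact_force: [-0.1, 1.7, -1.5]
opening: 0.0122
time: 20.6
tool_pos: [0.629, 0.1468, 0.0034]
orientation: [0.999, -0.039, -0.0, -0.0]
contact_force: [-0.1, 1.9, -1.0]
opening: 0.0126
free
```

```bash
python3 -m crank '[{"slide":[0,0.0005,0],"yaw":0},{"slide":[0,0.001,0],"yaw":0},{"slide":[0,0.0015,0],"yaw":0},{"slide":[0,0.002,0],"yaw":0},{"slide":[0,0.0024,0],"yaw":0},{"slide":[0,0.0024,0],"yaw":0},{"slide":[0,0.0024,0],"yaw":0},{"slide":[0,0.0024,0],"yaw":0}]' && python3 ok.py &&
python3 -m crank '[{"slide":[0,0.0005,0],"yaw":0},{"slide":[0,0.001,0],"yaw":0},{"slide":[0,0.0015,0],"yaw":0},{"slide":[0,0.002,0],"yaw":0},{"slide":[0,0.0024,0],"yaw":0},{"slide":[0,0.0024,0],"yaw":0},{"slide":[0,0.0024,0],"yaw":0},{"slide":[0,0.0024,0],"yaw":0}]' && python3 ok.py &&
python3 -m crank '[{"slide":[0,0.0005,0],"yaw":0},{"slide":[0,0.001,0],"yaw":0},{"slide":[0,0.0015,0],"yaw":0},{"slide":[0,0.002,0],"yaw":0},{"slide":[0,0.0024,0],"yaw":0},{"slide":[0,0.0024,0],"yaw":0},{"slide":[0,0.0024,0],"yaw":0},{"slide":[0,0.0024,0],"yaw":0}]' && python3 ok.py &&
python3 -m crank '[{"slide":[0,0.0005,0],"yaw":0},{"slide":[0,0.001,0],"yaw":0},{"slide":[0,0.0015,0],"yaw":0},{"slide":[0,0.002,0],"yaw":0},{"slide":[0,0.0024,0],"yaw":0},{"slide":[0,0.0024,0],"yaw":0},{"slide":[0,0.0024,0],"yaw":0},{"slide":[0,0.0024,0],"yaw":0}]' && python3 ok.py &&
python3 -m crank '[{"slide":[0,0.0005,0],"yaw":0},{"slide":[0,0.001,0],"yaw":0},{"slide":[0,0.0015,0],"yaw":0},{"slide":[0,0.002,0],"yaw":0},{"slide":[0,0.0024,0],"yaw":0},{"slide":[0,0.0024,0],"yaw":0},{"slide":[0,0.0024,0],"yaw":0},{"slide":[0,0.0024,0],"yaw":0}]' && python3 ok.py && echo free
```

```text
time: 21.6
tool_pos: [0.6288, 0.1443, 0.0034]
orientation: [0.999, -0.039, -0.0, -0.0]
contact_force: [0.7, 1.7, -0.2]
opening: 0.0126
time: 22.6
tool_pos: [0.6286, 0.1419, 0.0033]
orientation: [0.999, -0.039, -0.0, -0.0]
contact_force: [0.1, 2.6, -1.8]
opening: 0.0126
time: 23.6
tool_pos: [0.6284, 0.1394, 0.0033]
orientation: [0.999, -0.039, -0.0, -0.0]
contact_force: [-0.7, 0.9, -1.3]
opening: 0.0125
time: 24.6
tool_pos: [0.6282, 0.1369, 0.0033]
orientation: [0.999, -0.039, -0.0, -0.0]
contact_force: [0.7, 2.5, -0.4]
opening: 0.0126
time: 25.6
tool_pos: [0.628, 0.1345, 0.0033]
orientation: [0.999, -0.039, -0.0, 0.0]
contact_force: [0.6, 1.9, -1.1]
opening: 0.0125
free
```

```bash
python3 - <<'E'
from h import *
t=optics.camera("top")[:,:,::-1]; cv2.imwrite("pics/t7.png",t)
a=cv2.imread("pics/top0.png"); T=a[155:173,265:280]
R=cv2.matchTemplate(t[145:190,255:306],T,cv2.TM_CCOEFF_NORMED); print(cv2.minMaxLoc(R), "expect y0=10, x0=10+shift")
E
python3 -m crank '[{"slide":[0,0.0005,0],"yaw":0},{"slide":[0,0.001,0],"yaw":0},{"slide":[0,0.0015,0],"yaw":0},{"slide":[0,0.002,0],"yaw":0},{"slide":[0,0.0024,0],"yaw":0},{"slide":[0,0.0024,0],"yaw":0},{"slide":[0,0.0024,0],"yaw":0},{"slide":[0,0.0024,0],"yaw":0}]' && python3 ok.py &&
python3 -m crank '[{"slide":[0,0.0005,0],"yaw":0},{"slide":[0,0.001,0],"yaw":0},{"slide":[0,0.0015,0],"yaw":0},{"slide":[0,0.002,0],"yaw":0},{"slide":[0,0.0024,0],"yaw":0},{"slide":[0,0.0024,0],"yaw":0},{"slide":[0,0.0024,0],"yaw":0},{"slide":[0,0.0024,0],"yaw":0}]' && python3 ok.py &&
python3 -m crank '[{"slide":[0,0.0005,0],"yaw":0},{"slide":[0,0.001,0],"yaw":0},{"slide":[0,0.0015,0],"yaw":0},{"slide":[0,0.002,0],"yaw":0},{"slide":[0,0.0024,0],"yaw":0},{"slide":[0,0.0024,0],"yaw":0},{"slide":[0,0.0024,0],"yaw":0},{"slide":[0,0.0024,0],"yaw":0}]' && python3 ok.py && echo free
```

```text
(-0.457161545753479, 0.7858366370201111, (35, 4), (25, 12)) expect y0=10, x0=10+shift
time: 26.65
tool_pos: [0.6278, 0.132, 0.0033]
orientation: [0.999, -0.039, -0.0, 0.0]
contact_force: [0.6, 2.4, -0.5]
opening: 0.0121
time: 27.65
tool_pos: [0.6276, 0.1295, 0.0033]
orientation: [0.999, -0.039, -0.0, 0.0]
contact_force: [0.5, 2.4, -1.5]
opening: 0.0124
time: 28.65
tool_pos: [0.6274, 0.127, 0.0032]
orientation: [0.999, -0.039, -0.0, 0.0]
contact_force: [-0.7, 1.8, -0.9]
opening: 0.0125
free
```

Template shift is 15 px, about 40 mm, so the slide is moving with the head. Carrying on.

```bash
python3 -m crank '[{"slide":[0,0.0005,0],"yaw":0},{"slide":[0,0.001,0],"yaw":0},{"slide":[0,0.0015,0],"yaw":0},{"slide":[0,0.002,0],"yaw":0},{"slide":[0,0.0024,0],"yaw":0},{"slide":[0,0.0024,0],"yaw":0},{"slide":[0,0.0024,0],"yaw":0},{"slide":[0,0.0024,0],"yaw":0}]' && python3 ok.py &&
python3 -m crank '[{"slide":[0,0.0005,0],"yaw":0},{"slide":[0,0.001,0],"yaw":0},{"slide":[0,0.0015,0],"yaw":0},{"slide":[0,0.002,0],"yaw":0},{"slide":[0,0.0024,0],"yaw":0},{"slide":[0,0.0024,0],"yaw":0},{"slide":[0,0.0024,0],"yaw":0},{"slide":[0,0.0024,0],"yaw":0}]' && python3 ok.py &&
python3 -m crank '[{"slide":[0,0.0005,0],"yaw":0},{"slide":[0,0.001,0],"yaw":0},{"slide":[0,0.0015,0],"yaw":0},{"slide":[0,0.002,0],"yaw":0},{"slide":[0,0.0024,0],"yaw":0},{"slide":[0,0.0024,0],"yaw":0},{"slide":[0,0.0024,0],"yaw":0},{"slide":[0,0.0024,0],"yaw":0}]' && python3 ok.py &&
python3 -m crank '[{"slide":[0,0.0005,0],"yaw":0},{"slide":[0,0.001,0],"yaw":0},{"slide":[0,0.0015,0],"yaw":0},{"slide":[0,0.002,0],"yaw":0},{"slide":[0,0.0024,0],"yaw":0},{"slide":[0,0.0024,0],"yaw":0},{"slide":[0,0.0024,0],"yaw":0},{"slide":[0,0.0024,0],"yaw":0}]' && python3 ok.py && echo free
```

```text
time: 29.65
tool_pos: [0.6272, 0.1246, 0.0032]
orientation: [0.999, -0.039, -0.0, 0.0]
contact_force: [-0.0, 2.7, -1.0]
opening: 0.0125
time: 30.65
tool_pos: [0.627, 0.1221, 0.0032]
orientation: [0.999, -0.039, -0.0, 0.0]
contact_force: [0.3, 1.7, -1.4]
opening: 0.0124
time: 31.65
tool_pos: [0.6269, 0.1196, 0.0032]
orientation: [0.999, -0.039, -0.0, 0.0]
contact_force: [0.8, 1.6, -1.1]
opening: 0.0124
time: 32.65
tool_pos: [0.6267, 0.1175, 0.0033]
orientation: [0.999, -0.039, -0.0, 0.0]
contact_force: [0.0, 4.4, -1.2]
opening: 0.0123
free
```

```bash
python3 -m crank '[{"slide":[0,0.0003,0],"yaw":0},{"slide":[0,0.0006,0],"yaw":0},{"slide":[0,0.0009,0],"yaw":0},{"slide":[0,0.001,0],"yaw":0},{"slide":[0,0.001,0],"yaw":0},{"slide":[0,0.001,0],"yaw":0},{"slide":[0,0.001,0],"yaw":0},{"slide":[0,0.001,0],"yaw":0}]'; python3 -c "
from plant import telemetry;s=telemetry.get_state();print(s['tool_pos'],s['contact_force'])"
```

```text
time: 33.65
tool_pos: [0.6266, 0.1171, 0.0033]
orientation: [0.999, -0.039, -0.0, -0.0]
contact_force: [1.8, 6.7, -0.9]
opening: 0.0127
[0.62661456 0.11708825 0.00333469] [ 1.7719176   6.65645353 -0.90099692]
```

```bash
python3 -m crank '[{"slide":[0,0.0003,0],"yaw":0},{"slide":[0,0.0006,0],"yaw":0},{"slide":[0,0.0009,0],"yaw":0},{"slide":[0,0.0013,0],"yaw":0},{"slide":[0,0.0013,0],"yaw":0},{"slide":[0,0.0013,0],"yaw":0},{"slide":[0,0.0013,0],"yaw":0},{"slide":[0,0.0013,0],"yaw":0}]'; python3 -c "
from plant import telemetry;s=telemetry.get_state();print(s['tool_pos'],s['contact_force'])"
```

```text
time: 34.65
tool_pos: [0.6265, 0.1166, 0.0034]
orientation: [0.999, -0.039, -0.0, -0.001]
contact_force: [0.3, 7.5, -1.0]
opening: 0.0128
[0.62653066 0.11663737 0.00340639] [ 0.28020328  7.51396983 -0.95034432]
```

```bash
python3 -m crank '[{"slide":[0,-0.001,0],"yaw":0},{"slide":[0,-0.002,0],"yaw":0},{"slide":[0,-0.004,0],"yaw":0},{"slide":[0,-0.01,0],"yaw":0},{"slide":[0,-0.025,0],"yaw":0},{"slide":[0,-0.04,-0.01],"yaw":0},{"slide":[0,-0.055,-0.025],"yaw":0},{"slide":[0,-0.073,-0.045],"yaw":0}]'; python3 -c "
from h import *
need([.4418,.1896,.055],-.0609)"
```

```text
time: 35.65
tool_pos: [0.6323, 0.1907, 0.0499]
orientation: [0.999, -0.038, -0.0, -0.001]
contact_force: [0.5, 0.1, -0.9]
opening: 0.0127
t 35.65 tcp [0.6323 0.1907 0.0499] ang -0.0769 tilt [-0.0004  0.0018] F [ 0.46  0.07 -0.86] open 0.0127
slide [-0.1898  0.0157 -0.005 ] yaw -0.016
```

```bash
python3 -m crank '[{"slide":[-0.02,0,-0.008],"yaw":0},{"slide":[-0.05,0.004,-0.012],"yaw":-0.005},{"slide":[-0.08,0.007,-0.012],"yaw":-0.01},{"slide":[-0.11,0.01,-0.012],"yaw":-0.016},{"slide":[-0.14,0.013,-0.012],"yaw":-0.016},{"slide":[-0.17,0.015,-0.012],"yaw":-0.016},{"slide":[-0.189,0.0157,-0.01],"yaw":-0.016},{"slide":[-0.1898,0.0157,-0.005],"yaw":-0.016}]'
python3 - <<'E'
from h import *
need([.4418,.1896,-.0065],-.0609)
for n in C: cv2.imwrite(f"pics/{n}8.png",optics.camera(n)[:,:,::-1])
t=cv2.imread("pics/top8.png");s=cv2.imread("pics/scene8.png")
r=lambda im,x,y,w,h,k:cv2.resize(im[y:y+h,x:x+w],None,fx=k,fy=k,interpolation=cv2.INTER_CUBIC)
cv2.imwrite("pics/c8.png",np.hstack([r(t,245,130,100,110,4),r(s,260,130,100,110,4)]))
E
```

```text
time: 36.65
tool_pos: [0.4418, 0.1906, 0.0566]
orientation: [1.0, -0.03, 0.001, -0.001]
contact_force: [0.4, 0.5, -1.3]
opening: 0.0126
t 36.65 tcp [0.4418 0.1906 0.0566] ang -0.0595 tilt [0.0019 0.0029] F [ 0.41  0.5  -1.28] open 0.0126
slide [-0.      0.0012  0.0631] yaw 0.0014
```

View pics/c8.png

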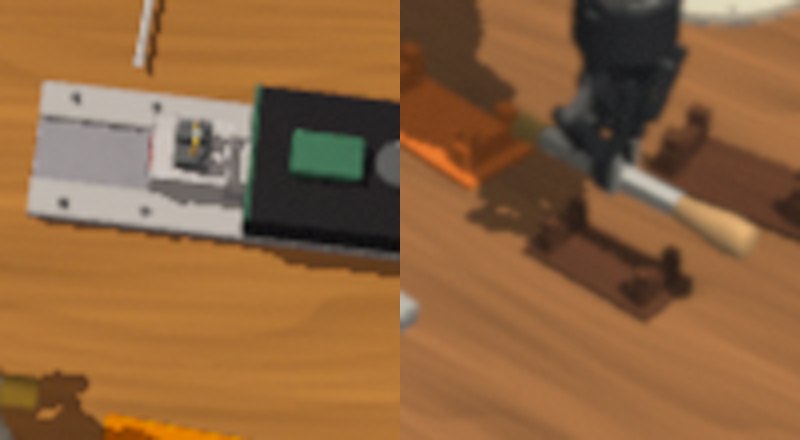

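The slide stands with its block close to the hood mouth, at crop columns 150–240, and the tapper hangs above its rest (10 pictures used). Next I lower it and release.

```bash
python3 -m crank '[{"slide":[0,0.001,0.015],"yaw":0.001},{"slide":[0,0.001,0.03],"yaw":0.001},{"slide":[0,0.001,0.043],"yaw":0.001},{"slide":[0,0.001,0.052],"yaw":0.001},{"slide":[0,0.001,0.057],"yaw":0.001},{"slide":[0,0.001,0.06],"yaw":0.001},{"slide":[0,0.001,0.062],"yaw":0.001},{"slide":[0,0.001,0.062],"yaw":0.001}]'; python3 -c "
from h import *
need([.4418,.1896,-.0067],-.0609)"
```

```text
time: 37.75
tool_pos: [0.4424, 0.1893, -0.0064]
orientation: [1.0, -0.031, 0.0, -0.001]
contact_force: [-0.8, 0.0, -1.5]
opening: 0.0123
t 37.75 tcp [ 0.4424  0.1893 -0.0064] ang -0.0612 tilt [0.0009 0.0023] F [-0.76  0.03 -1.52] open 0.0123
slide [-0.0006 -0.0002  0.0003] yaw -0.0003
```

```bash
python3 -m crank '[{"slide":[0,0,0],"yaw":0},{"slide":[0,0,0],"yaw":0},{"slide":[0,0,0],"yaw":0},{"slide":[0,0,0],"yaw":0},{"slide":[0,0,0],"yaw":0},{"slide":[0,0,0],"yaw":0},{"slide":[0,0,0],"yaw":0},{"slide":[0,0,0],"yaw":0}]' 1 &&
python3 -m crank '[{"slide":[0,0,-0.01],"yaw":0},{"slide":[0,0,-0.03],"yaw":0},{"slide":[0,0,-0.06],"yaw":0},{"slide":[0,0,-0.1],"yaw":0},{"slide":[0,0.03,-0.15],"yaw":0},{"slide":[0,0.06,-0.17],"yaw":0},{"slide":[0,0.1,-0.18],"yaw":0},{"slide":[0,0.14,-0.18],"yaw":0}]' &&
python3 -m crank '[{"slide":[0,0.04,0],"yaw":0},{"slide":[0,0.08,0],"yaw":0},{"slide":[0,0.12,0],"yaw":0},{"slide":[0,0.16,0],"yaw":0},{"slide":[0,0.2,0],"yaw":0},{"slide":[0,0.22,0],"yaw":0},{"slide":[0,0.22,0],"yaw":0},{"slide":[0,0.22,0],"yaw":0}]'
python3 - <<'E'
from h import *
for n in C: cv2.imwrite(f"pics/{n}9.png",optics.camera(n)[:,:,::-1])
t=cv2.imread("pics/top9.png");s=cv2.imread("pics/scene9.png")
def sh(im,x,y,w,h):
    k=cv2.inRange(cv2.cvtColor(im,cv2.COLOR_BGR2HSV),(0,0,100),(180,60,255)); z=k*0; z[y:y+h,x:x+w]=k[y:y+h,x:x+w]
    n,l,st,c=cv2.connectedComponentsWithStats(z); i=1+np.argmax(st[1:,4]); p=np.argwhere(l==i)[:,::-1]; return p.mean(0),cv2.minAreaRect(p.astype(np.float32))
a,b=sh(t,190,215,70,30),sh(s,285,170,60,40); print(a,b,tri(b[0],a[0]))
for n in("pics/top8.png","pics/top9.png"):
    T=cv2.imread("pics/top8.png")[157:174,286:300]
    print(n,cv2.minMaxLoc(cv2.matchTemplate(cv2.imread(n)[150:180,280:306],T,cv2.TM_CCOEFF_NORMED))[1::2])
r=lambda im,x,y,w,h,k:cv2.resize(im[y:y+h,x:x+w],None,fx=k,fy=k,interpolation=cv2.INTER_CUBIC)
cv2.imwrite("pics/c9.png",np.hstack([r(t,175,150,100,110,4),r(s,260,130,100,110,4)]))
E
```

```text
time: 38.75
tool_pos: [0.4424, 0.1893, -0.0064]
orientation: [1.0, -0.031, 0.0, -0.001]
contact_force: [-0.2, 0.3, -0.5]
opening: 0.0856
time: 39.75
tool_pos: [0.4339, 0.0482, 0.175]
orientation: [1.0, -0.03, 0.002, -0.001]
contact_force: [0.4, 0.4, -0.7]
opening: 0.0855
time: 40.75
tool_pos: [0.4206, -0.171, 0.1748]
orientation: [1.0, -0.03, 0.002, -0.001]
contact_force: [-0.3, 0.6, 0.1]
opening: 0.0852
(array([223.24015748, 227.09055118]), ((223.0577392578125, 226.9656982421875), (44.06755828857422, 5.938372611999512), 6.170175075531006)) (array([310.65517241, 187.70689655]), ((310.5235595703125, 187.4575653076172), (36.1318359375, 5.342071533203125), 29.05460548400879)) (array([0.44332571, 0.18651286, 0.03480683]), np.float64(0.052264753934764485))
pics/top8.png (1.0, (6, 7))
pics/top9.png (0.9998441934585571, (6, 7))
```

View pics/c9.png

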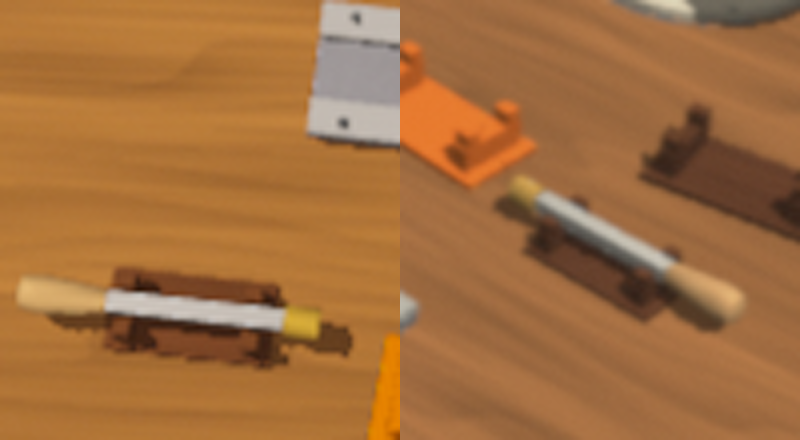

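```bash
python3 -c "
from plant import hand_in; print(hand_in())"
```

```text
the job is handed in; nothing more can be done
None
```

The job is done and handed in at about 41 s. The interface gives no verdict, so what follows rests on my own checks.

**What I did:** I took the tapper off the small brown rest and put its brass head on the red pad. I then pushed the slide about 59 mm in small steps of 1 to 3 mm. While it slid freely the wrist felt about 2–3.5 N, and at the end the force climbed to 7.5 N. By my estimate that is about 4–5.5 N on the sprung stop, above the 2 N needed and below the 13 N limit. The stop force itself is only inferred: wrist force minus friction, checked against the spring's travel. I then backed off, laid the tapper back in its rest and moved the arm clear.

**Last checks:**
- **Tapper:** it lies in both saddles with its head the right way round. It is about 2.5 mm from where it started and level with its first height (shaft at about 35 mm, against 34 mm).
- **Slide:** its picture did not shift between the moment after I backed off and the end. I had no way to measure the force it still puts on the stop.
- **Bystanders:** I did not measure these at the end. The arm kept clear of them.

**What went wrong or disagreed:**
- The fingertips stood about 22 mm higher than the reported tool position, so my first grasp closed on nothing above the shaft. I corrected for this from the images.
- One move was refused whole because its rows had no yaw entry, and one chain of pushes stopped early on a bug in my force check. Neither moved anything wrongly.
- I viewed 11 pictures, one over the budget.

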